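# Lock the transit case

## Robot

A 6-joint arm with a two-finger parallel gripper is mounted at the origin on a cart in front of the work surface, level with it; the furniture and walls round the work are solid. World frame = base frame: x ahead of the robot, y to its left, z up, the work surface at z = 0. Lengths are in m, angles in degrees, forces in N, time in s.
With the tool pointing down it reaches from about 0.35 to 0.875 m from the base axis. Payload 4.2 kg.
Tool frame: the origin (TCP) lies midway between the tips of the shut fingers; the grasp point (between the pads) lies 19 mm behind it; z points along the fingers, y is the line along which they close (so a half turn about z gives the same grasp; the last joint's range is limited). The gripper opens to 87 mm and grips with 3 to 60 N. Pads are 19 mm wide; open, the fingers measure 117 mm over their backs; the gripper's body (75 mm by 190 mm) begins 51 mm behind the grasp point.
Start: joints at [79.676, 22.042, 0.453, 0, -68.411, -14.817], TCP at [0.265, 0.566, 0.187] pointing down, gripper open.
Joint ranges: [-179.83, 179.83], [-69.29, 118.12], [-61.27, 80.66], [-181.25, 117.63], [-171.15, -9.14], [-177.46, 177.46]. Speed limits (degrees/s): [159.86, 159.86, 180, 180, 180, 180].

## Interface

Orientations are given as [roll, pitch, yaw] about the fixed x, y, z axes, in that order (R = Rz(yaw) Ry(pitch) Rx(roll)).
In Python, from workcell import env gives the robot as it stands. The module is installed in compiled form; this text tells all that it offers. Calls block until the motion is done:
- env.goto(position, orientation): joint-space move of the TCP to a pose.
- env.move_straight(position, rotation=None, rate=0.15, force_limit=None): straight line of the TCP; rotation=None keeps the orientation; rate is the mean speed in m/s. With force_limit (N) it stops when the force on the tool has changed by that much, and returns True; else False.
- env.set_joints(angles): joint-space move.
- env.gripper_to(opening, grasp_force=None): opening from 0.0 (shut) to 1.0 (fully open); grasp_force is the grip in N (None keeps the last); returns when the fingers have stopped.
- env.dwell(seconds).
- env.inverse_kinematics(position, orientation): joint angles nearest the present ones, or None.
- env.read_state(): the state.
- env.grab_frame(name): name is "scene" or "top"; returns a dict with "image" (400x640x3 uint8, blue, green, red), "fx", "fy", "cx", "cy" (pixels), "position" and "orientation" of the camera in the world. Camera axes: x right, y up, looking along -z (the intrinsics and any distortion apply to the point x, -y, -z); pixel columns grow to the right and rows downward; lengths in m; the calibration is good to about 2 mm. A picture is of the moment at which its call begins. There is no depth.
A pose or a line that the arm cannot do raises env.Unreachable and nothing moves.
- env.close_job(): hands the job in; it is judged then, once.
Trained networks look in a picture, given as the dict that the camera call returned (one of the last four; its "shot" number tells which), for a name from the list of things; names that differ only in an ending like _2 or _b are one class to them, and where a whole thing is asked for, a point or a joint stands for the part that bears it (a point fixed in the world has none). Each returns a list of dicts, best first, with "score" (0 to 1); they miss things now and then, are a little off and sometimes report something else, mostly with a low value. They report only what shows in the picture. A call takes as long as a camera call.
- env.search_frame(picture, thing): "xyz" ([x, y, z] in m, in world coordinates, good to about 4 mm: the middle of the surface that is visible of it).
- env.trace(picture, thing): "mask" (400x640 bool, what is visible of it).
The state is a dict: "clock": time; "joint_positions": joint angles; "qvel": joint speeds; "joint_torque": joint torques, N m; "position": TCP position; "tool_rot": TCP orientation; "force": force on the tool from outside, world axes, zero at the start; "wrist_torque": the same for the moment, N m; "opening": opening from 0.0 (shut) to 1.0 (fully open); "finger_force": force on a finger pad.
Only numpy, scipy, OpenCV 4.12 (cv2) and the standard library are available. Lean on these libraries where they do the work, as an engineer would, in place of code of your own. Each camera call takes 0.05 s, during which the arm holds its last target. There are 200 camera calls.

## Task

Lock the shut transit case on the desk: turn the black knob on its lid slowly clockwise until you feel its resistance dip where a hidden notch lies, gently press it in there until its disc is flush with the collar, and, keeping it in, turn it on clockwise about an eighth of a turn so that it stays in by itself when you let go. Never force the knob, neither down where it will not go in nor round while it is only half in, and leave the other things on the desk where they are.

Things in the scene. Friction and masses are not known exactly. Their poses are not given: they have to be found in the camera images.
- case: shut aluminium transit case with black corners, 150 (x) x 190 (y) x 55 mm high, fixed to the desk; origin at its underside, below the lock's axis, which is the centre of its lid; z up, hinges on its +x side. A steel collar (96 mm outside diameter, 5.5 mm wall) stands on the lid round the knob, its rim at 79 mm
- lock_knob: black lock knob in the collar: a disc 81 mm across with a bar grip on it, 66 mm long (its x), 16 mm wide (its y), 32 mm tall. Origin on the lock's axis on top of the disc, z up, 90 mm above the case's underside when out, 79 mm (flush with the collar's rim) when pressed fully in. Sprung outward: pressing in takes 11 N, rising to 14 N
- knob_grip (a point): middle of the bar grip, on the lock's axis, 26 mm above the disc's top, 6 mm below the bar's top; x along the bar. The knob goes in only 1.5 mm, then is blocked, except within 0.05 rad of the notch's middle, where it goes in 11 mm. Held in and turned clockwise 0.25 rad or more past the notch, it stays in when let go, about 2.5 mm proud of the rim
- lock_turn (a joint): knob angle, rad, growing clockwise from above; 0: bar along the case's x; stop at 1.75; starts at 0 to 0.15. The hidden notch is somewhere in 0.45 to 1.0. Turning takes about 0.1 N m. A sprung ball drops into the notch: in the 0.1 rad before its middle it helps by 0.2 to 0.35 N m, is zero at the middle, past it resists by 0.2 to 0.45 N m for 0.1 rad. Overrun is harmless: seek again
- mug: green mug, 94 mm tall, a bystander; origin at its underside
- tape_clear_b: roll of clear tape lying flat, 97 mm across, 48 mm high, a bystander; origin at its underside
- part_box_d: small pale carton, 51 x 65 x 80 mm, a bystander; origin at its underside
- part_box_e: small pale carton, 51 x 60 x 70 mm, standing behind the case, a bystander; origin at its underside
- tape_measure: tape measure, 43 x 80 x 62 mm, standing to the left of the case, a bystander; origin at its underside
- stapler: stapler, 36 x 151 x 49 mm, a bystander; origin at its underside
- lock_seat: the lock's seat, hidden inside the collar below the knob, fixed to the case; origin on the lock's axis, 65 mm above the case's underside, axes as the case's. It carries the notched plate and takes the force pressed on the knob; the lock is damaged above about 40 N

How it is judged:
By the outcome, as a careful person would: the job done as asked, in the order asked, and still so for the second after the job is handed in, with the robot touching nothing.
It also fails if it takes over 54 s, if anything falls off the work surface, if the arm or the gripper's body presses on something with over 40 N, if the wrist force passes 120 N, or if a joint passes its speed limit or range.

## Working session

There is one attempt and no reset: what is moved stays moved. The work goes in short steps, each a Python script; the robot and the scene stay as the last script left them, time stands still between calls to the robot, and variables do not carry over. Pictures are saved under pics/ and viewed, at most 10 in all, crops included, and the job is handed in when it is done.

```bash
mkdir -p pics
python3 - <<'E'
from workcell import env
import cv2,numpy as np
for n in ("scene","top"):
    p=env.grab_frame(n); cv2.imwrite(f"pics/{n}0.png",p["image"])
    print(n,p["position"],p["orientation"],p["fx"],p["cx"],p["cy"],[k for k in p])
    for t in ("case","lock_knob","knob_grip","mug","tape_clear_b","part_box_d","part_box_e","tape_measure","stapler"):
        r=env.search_frame(p,t); print(t,[(np.round(q["xyz"],3).tolist(),round(q["score"],2)) for q in r[:2]])
    r=env.trace(p,"lock_knob")
    if r: 
        m=r[0]["mask"]; ys,xs=np.nonzero(m); print("mask",xs.mean(),ys.mean(),xs.min(),xs.max(),ys.min(),ys.max())
print(env.read_state())
E
```

```text
scene [ 0.17253806 -0.78583403  0.96738414] [ 43.92764498  -1.05134351 -27.66988832] 401.861816551394 316.7351076534675 195.77293942275517 ['image', 'fx', 'fy', 'cx', 'cy', 'position', 'orientation', 'shot']
case [([0.469, 0.18, 0.056], 0.97)]
lock_knob [([0.483, 0.207, 0.089], 0.88)]
knob_grip [([0.48, 0.211, 0.092], 0.66)]
mug [([0.448, -0.316, 0.057], 0.86)]
tape_clear_b [([0.425, -0.152, 0.03], 0.63)]
part_box_d [([0.426, -0.495, 0.085], 0.89), ([0.64, 0.211, 0.055], 0.7)]
part_box_e [([0.426, -0.495, 0.085], 0.89), ([0.64, 0.211, 0.055], 0.7)]
tape_measure [([0.484, 0.345, 0.058], 0.44)]
stapler [([0.422, -0.025, 0.041], 0.7)]
mask 255.7896103896104 154.51168831168832 244 268 146 164
top [ 0.25118243 -0.04180937  1.59384253] [ 11.03331738  -0.26606785 -91.60664888] 500.6085672028245 312.02752561177465 197.04841639172668 ['image', 'fx', 'fy', 'cx', 'cy', 'position', 'orientation', 'shot']
case [([0.479, 0.215, 0.056], 0.64)]
lock_knob [([0.488, 0.216, 0.092], 0.76)]
knob_grip [([0.484, 0.219, 0.089], 0.69)]
mug [([0.444, -0.319, 0.031], 0.83)]
tape_clear_b []
part_box_d [([0.427,
[... 261 characters left out ...]
35 206 231
{'clock': 1.1, 'joint_positions': array([ 7.96758590e+01,  2.20415995e+01,  4.51350234e-01, -1.07833566e-04,
       -6.84098047e+01, -1.48162621e+01]), 'qvel': array([ 0.07867753, -0.04921413,  0.0609183 , -0.0134219 , -0.04672242,
       -0.06712091]), 'joint_torque': array([-1.38103205e-03, -3.90480638e+01,  1.87621737e+01,  4.22453910e+00,
        1.54238631e-02, -1.91282118e-05]), 'position': array([0.26549516, 0.56578022, 0.18734191]), 'tool_rot': array([ 1.79999922e+02,  8.31298810e-05, -2.51404428e+01]), 'force': array([ 0.48906889, -0.38702219, -0.31741511]), 'wrist_torque': array([-0.02260686,  0.03623224,  0.004073  ]), 'finger_force': 0.0, 'opening': 0.9962776058895996}
```

Run:
```python
import cv2,numpy as np
a=cv2.imread("pics/scene0.png")[90:230,170:330]; b=cv2.imread("pics/top0.png")[140:300,140:300]
a=cv2.resize(a,(400,350),interpolation=cv2.INTER_CUBIC);b=cv2.resize(b,(400,400),interpolation=cv2.INTER_CUBIC)
c=np.zeros((400,800,3),np.uint8);c[:350,:400]=a;c[:,400:]=b;cv2.imwrite("pics/c0.png",c)
```

```text
(no output)
```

View pics/c0.png

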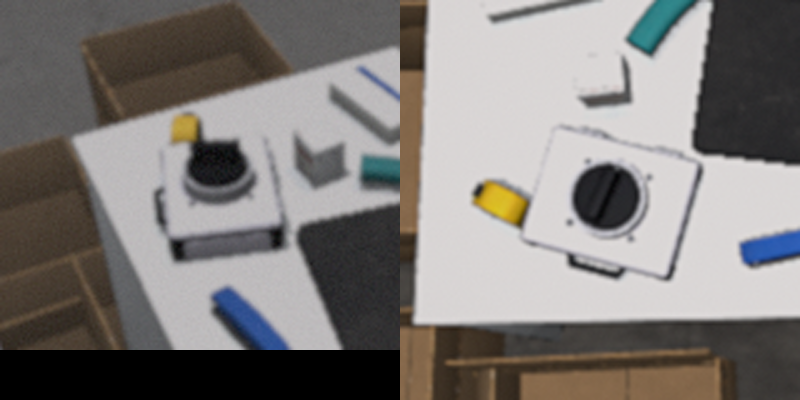

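View pics/scene0.png

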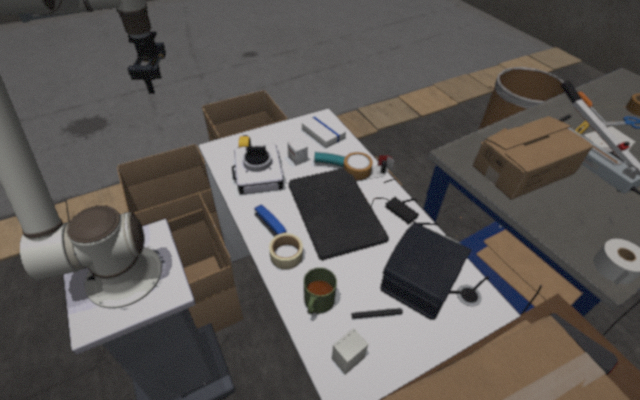

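The scene shot shows the case at about (258,165) px, with the tape measure behind it at (245,143) and the carton at (298,152). In the top shot the knob is at about (222,218) px, and its bar is nearly parallel to the case's turned x axis. Next I measure the lid corners and the bar accurately.

```bash
cat > h.py <<'E'
from workcell import env
import cv2,numpy as np
from scipy.spatial.transform import Rotation as R
def ray(p,uv,z):
    d=np.array([(uv[0]-p["cx"])/p["fx"],-(uv[1]-p["cy"])/p["fy"],-1.])
    d=R.from_euler("xyz",p["orientation"],degrees=True).apply(d); o=np.array(p["position"])
    return (o+d*(z-o[2])/d[2])
E
python3 - <<'E'
from h import *
p=env.grab_frame("top")
for c in [(557,127),(701,165),(670,277),(522,240)]:
    print("corner",ray(p,((c[0]-400)/2.5+140,c[1]/2.5+140),.055).round(4))
m=env.trace(p,"case")[0]["mask"].astype(np.uint8)
k=env.trace(p,"lock_knob")[0]["mask"].astype(np.uint8)
cn=max(cv2.findContours(m|k,0,1)[0],key=cv2.contourArea)
pts=np.array([ray(p,q[0],.055)[:2] for q in cn],np.float32);print("case rect",cv2.minAreaRect(pts))
cn=max(cv2.findContours(k,0,1)[0],key=cv2.contourArea)
pts=np.array([ray(p,q[0],.092)[:2] for q in cn],np.float32);print("knob",cv2.minEnclosingCircle(pts),pts.mean(0))
# orthographic zoom of lock at disc height
im=p["image"]; g=np.linspace(-.075,.075,400)
Rm=R.from_euler("xyz",p["orientation"],degrees=True).inv()
def warp(z):
    X,Y=np.meshgrid(.486-0*g,.216-g); XX=.486-g[:,None]+0*Y; YY=.216-g[None,:]+0*XX
    W=np.stack([XX,YY,0*XX+z],-1)-p["position"]; C=Rm.apply(W.reshape(-1,3)).reshape(400,400,3)
    return cv2.remap(im,(p["cx"]+p["fx"]*C[...,0]/-C[...,2]).astype(np.float32),(p["cy"]-p["fy"]*C[...,1]/-C[...,2]).astype(np.float32),cv2.INTER_CUBIC)
a=warp(.079);b=cv2.convertScaleAbs(warp(.122),alpha=3)
cv2.imwrite("pics/w.png",np.hstack([a,b]))
for bd in (10,-10,80,60,100,-80): 
    for pos in [(.484,.214,.3)]:
        q=env.inverse_kinematics(pos,[180,0,bd]); print(bd,None if q is None else np.round(q,1))
E
```

```text
corner [0.5802 0.2845 0.055 ]
corner [0.5268 0.1044 0.055 ]
corner [0.3884 0.1436 0.055 ]
corner [0.439  0.3257 0.055 ]
case rect ((0.48148512840270996, 0.21404919028282166), (0.19144834578037262, 0.16791118681430817), 72.95906066894531)
knob ((0.4860144257545471, 0.21741537749767303), 0.042523667216300964) [0.48523518 0.21783623]
10 [ 41.4   9.1  -1.3   0.  -79.5  58.6]
-10 [ 41.4   9.1  -1.3   0.  -79.5  38.6]
80 [ 41.4   9.1  -1.3   0.  -79.5 128.6]
60 [ 41.4   9.1  -1.3   0.  -79.5 108.6]
100 [ 41.4   9.1  -1.3   0.  -79.5 148.6]
-80 [ 41.4   9.1  -1.3   0.  -79.5 -31.4]
```

View pics/w.png

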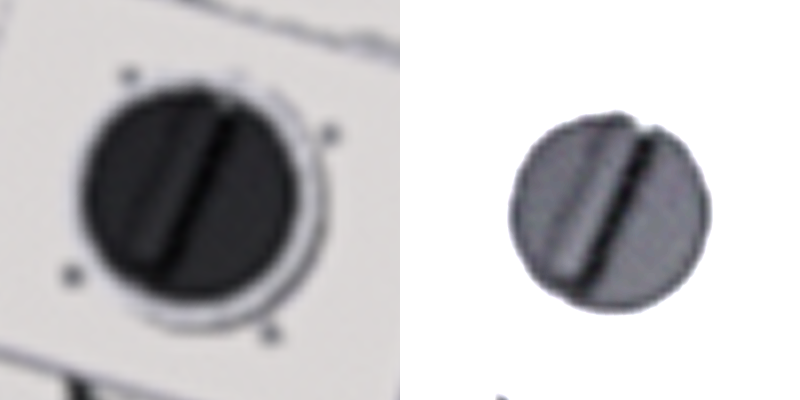

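The warped view at 0.376 mm/px shows the disc centre at (190,193), about (0.4865, 0.2177) in the world. The bar lies at a yaw of about -22°, and the case at about -16.6°. I'll approach and grip, checking side forces.

Run:
```python
from h import *
def st(t):
    s=env.read_state(); print(t,round(s["clock"],2),"F",s["force"].round(2),"T",s["wrist_torque"].round(3),"pos",s["position"].round(4),"rot",s["tool_rot"].round(2),"op",round(s["opening"],3),"ff",round(s["finger_force"],1))
C=[.4865,.2177]
env.gripper_to(.6,5)
env.goto(C+[.20],[180,0,-22.4]); st("above")
print(env.move_straight(C+[.097],rate=.08,force_limit=6)); env.dwell(.2); st("down")
env.gripper_to(0,5); env.dwell(.2); st("grip5")
p=env.grab_frame("scene"); a=cv2.resize(p["image"][110:190,210:310],(750,600),interpolation=cv2.INTER_CUBIC); cv2.imwrite("pics/g.png",a)
```

```text
above 3.64 F [-0.46  0.15 -0.32] T [ 0.029 -0.033  0.01 ] pos [0.4864 0.2185 0.2   ] rot [-179.99   -0.    -22.35] op 0.599 ff 0.0
False
down 5.28 F [ 0.83 -0.58  0.6 ] T [-0.008  0.012  0.001] pos [0.4867 0.2179 0.0974] rot [-1.7996e+02 -2.0000e-02 -2.2400e+01] op 0.6 ff 0.0
grip5 6.56 F [ 0.31 -0.66 -0.74] T [-0.004  0.033 -0.007] pos [0.4865 0.2177 0.097 ] rot [180.    0.  -22.4] op 0.011 ff 0.0
```

View pics/g.png

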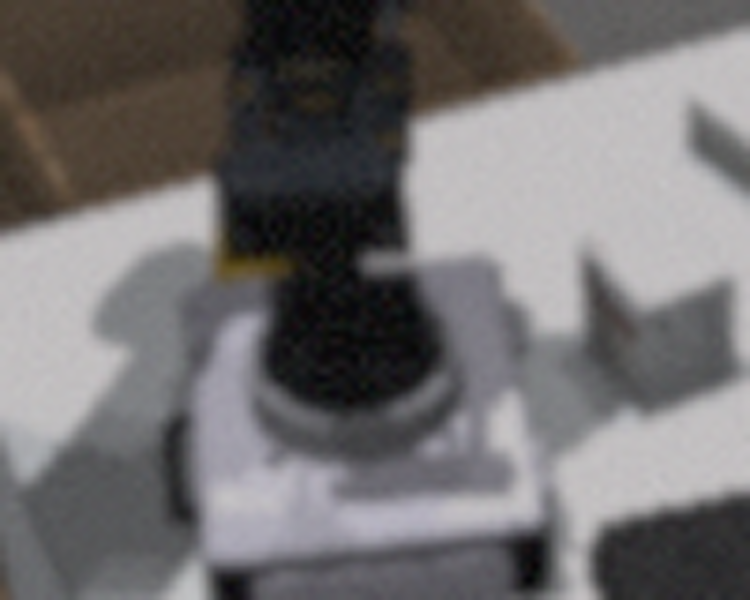

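Run:
```python
from h import *
def proj(p,X):
    d=R.from_euler("xyz",p["orientation"],degrees=True).inv().apply(np.array(X)-p["position"])
    return np.array([p["cx"]+p["fx"]*d[0]/-d[2],p["cy"]-p["fy"]*d[1]/-d[2]])
s=env.read_state();print(s["position"],s["opening"],s["finger_force"],s["force"],s["joint_positions"].round(2))
P=[.4865,.2177]
out=[]
for n,(x0,y0) in (("scene",(215,105)),("top",(180,175))):
    p=env.grab_frame(n); a=cv2.resize(p["image"][y0:y0+90,x0:x0+90],(400,400),interpolation=cv2.INTER_CUBIC); a=cv2.convertScaleAbs(a,alpha=1.6 if n=="scene" else 1.6,beta=10)
    for z,c in ((.097,(0,0,255)),(.122,(0,255,0)),(.167,(255,0,0))):
        u=(proj(p,P+[z])-[x0,y0])*400/90; cv2.circle(a,(int(u[0]),int(u[1])),4,c,-1)
        print(n,z,u)
    out.append(a)
cv2.imwrite("pics/v.png",np.hstack(out))
```

```text
[0.4864847  0.21769842 0.09698729] 0.005097784290928255 0.0 [ 0.27134761  0.18142909 -0.22115193] [ 41.56  18.1  -19.77   0.   -52.14  26.05]
scene 0.097 [180.78901289 212.08602748]
scene 0.122 [177.71803971 186.09183645]
scene 0.167 [171.97455855 137.47625525]
top 0.097 [185.02111911 189.97423232]
top 0.122 [178.56522418 184.33345119]
top 0.167 [166.39127124 173.69656742]
```

View pics/v.png

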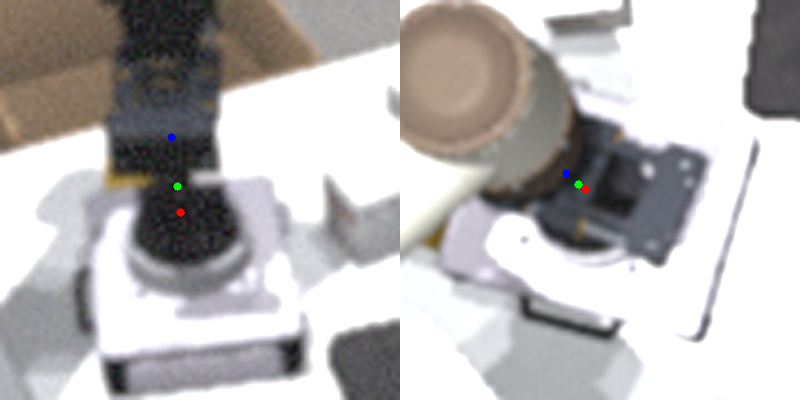

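The two views show the gripper over the knob, with projected TCP points (181,212) and (585,190) on it. The fingers still read shut with no pad force, so I'll probe.

```bash
cat >> h.py <<'E'
def st(t):
    s=env.read_state(); print(t,round(s["clock"],2),"F",s["force"].round(2),"T",s["wrist_torque"].round(3),"pos",s["position"].round(4),"rot",s["tool_rot"].round(2),"op",round(s["opening"],3),"ff",round(s["finger_force"],1)); return s
E
python3 - <<'E'
from h import *
P=np.array([.4865,.2177,.097]); y=np.radians(-22.4); ty=np.array([np.sin(y),-np.cos(y),0])
for sgn in (1,-1):
    r=env.move_straight(P+sgn*.004*ty,rate=.02,force_limit=3); st(f"side{sgn} {r}")
env.move_straight(P,rate=.03)
env.gripper_to(.35); env.move_straight(P+[0,0,.04],rate=.1); env.gripper_to(0); st("up")
r=env.move_straight(P+[0,0,.003],rate=.04,force_limit=4); st(f"down {r}")
E
```

```text
side1 False 7.06 F [0.48 0.29 0.44] T [-0.003  0.006 -0.007] pos [0.4849 0.2138 0.0971] rot [-180.     -0.    -22.41] op 0.01 ff 0.0
side-1 False 7.61 F [0.03 0.04 0.3 ] T [-0.019 -0.001  0.037] pos [0.488  0.2215 0.0969] rot [179.99   0.   -22.39] op 0.001 ff 0.0
up 10.06 F [0.35 0.61 0.92] T [0.015 0.025 0.047] pos [0.4865 0.2177 0.137 ] rot [-180.    -0.   -22.4] op 0.006 ff 0.0
down False 11.13 F [ 0.13 -0.34  0.03] T [-0.032  0.001 -0.072] pos [0.4867 0.2179 0.1003] rot [-1.7997e+02 -2.0000e-02 -2.2400e+01] op 0.011 ff 0.0
```

Run:
```python
from h import *
st("now")
s=env.grab_frame("scene");t=env.grab_frame("top")
def tri(a,b):
    o1,o2=np.array(s["position"]),np.array(t["position"])
    d1=ray(s,a,0)-o1;d2=ray(t,b,0)-o2
    k=np.linalg.lstsq(np.c_[d1,-d2],o2-o1,rcond=None)[0]; print("tri",a,b,(o1+k[0]*d1).round(4),(o2+k[1]*d2).round(4))
tri((255.8,154.5),(222.4,218.8))
for n in ("fx","fy","cx","cy"): print(n,s[n],t[n])
a=cv2.imread("pics/scene0.png");b=cv2.imread("pics/top0.png")
a=cv2.resize(a[125:195,222:292],(400,400),interpolation=cv2.INTER_CUBIC);b=cv2.resize(b[185:255,185:255],(400,400),interpolation=cv2.INTER_CUBIC)
cv2.imwrite("pics/z.png",cv2.convertScaleAbs(np.hstack([a,b]),alpha=2.2))
```

```text
now 11.13 F [ 0.13 -0.34  0.03] T [-0.032  0.001 -0.072] pos [0.4867 0.2179 0.1003] rot [-1.7997e+02 -2.0000e-02 -2.2400e+01] op 0.011 ff 0.0
tri (255.8, 154.5) (222.4, 218.8) [0.4857 0.2162 0.0907] [0.4842 0.2165 0.0905]
fx 401.861816551394 500.6085672028245
fy 401.861816551394 500.6085672028245
cx 316.7351076534675 312.02752561177465
cy 195.77293942275517 197.04841639172668
```

View pics/z.png

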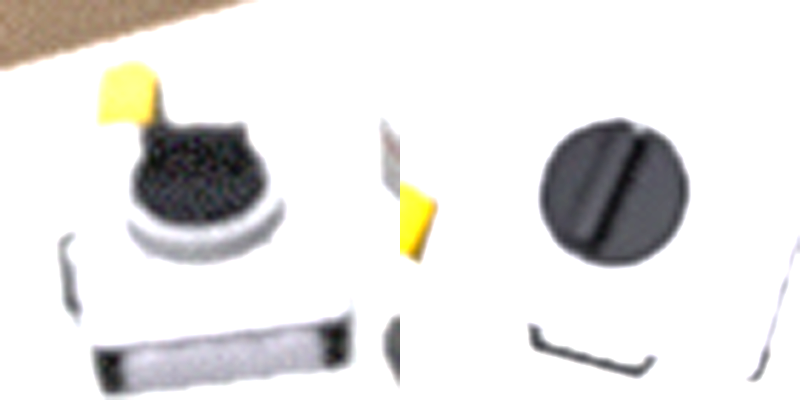

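The knob and bar are plainly at the triangulated place (bar top edge near (195,125) in the left crop). I'll lift and check the fingertips against the projected TCP.

```bash
cat >> h.py <<'E'
def proj(p,X):
    d=R.from_euler("xyz",p["orientation"],degrees=True).inv().apply(np.array(X)-p["position"])
    return np.array([p["cx"]+p["fx"]*d[0]/-d[2],p["cy"]-p["fy"]*d[1]/-d[2]])
E
python3 - <<'E'
from h import *
env.move_straight([.4865,.2177,.19],rate=.15)
s=st("up");P=s["position"];out=[]
for n in ("scene","top"):
    p=env.grab_frame(n); u=proj(p,P); x0,y0=(u-45).astype(int); 
    a=cv2.convertScaleAbs(cv2.resize(p["image"][y0:y0+90,x0:x0+90],(400,400),interpolation=cv2.INTER_CUBIC),alpha=2.2)
    for X,c in ((P,(0,0,255)),(P+[0,0,.07],(255,0,0)),(np.array([.4865,.2177,.122]),(0,255,0))):
        v=(proj(p,X)-[x0,y0]+.5)*400/90; cv2.circle(a,(int(v[0]),int(v[1])),3,c,-1)
    out.append(a)
cv2.imwrite("pics/up.png",np.hstack(out))
E
```

```text
up 11.98 F [-0.02 -0.55 -0.73] T [-0.026  0.018 -0.018] pos [0.4858 0.2174 0.1891] rot [ 1.7993e+02  7.0000e-02 -2.2420e+01] op 0.007 ff 0.0
```

View pics/up.png

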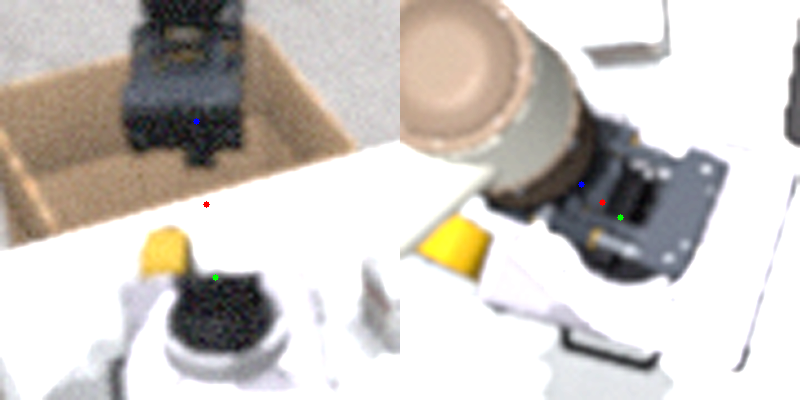

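The scene view shows the real fingertip at (200,162), against a projected TCP at (206,204). That means it is about 40 mm too high or too far, so I'll quantify with the body corners.

Run:
```python
from h import *
s=env.read_state();P=s["position"];Rt=R.from_euler("xyz",s["tool_rot"],degrees=True)
print(s["joint_positions"].round(2))
for n in ("scene","top"):
    p=env.grab_frame(n); u=proj(p,P); x0,y0=(u-45).astype(int)
    f=lambda X:((proj(p,X)-[x0,y0]+.5)*400/90+[400*(n=="top"),0]).round(0)
    for dz in (0,.04):
        for l in ([0,0,0],[.0375,.095,-.07],[-.0375,.095,-.07],[.0375,-.095,-.07],[-.0375,-.095,-.07]):
            print(n,dz,l,f(P+Rt.apply(l)+[0,0,dz]))
p0=env.grab_frame("scene")
print("start tcp",proj(p0,[.2655,.5658,.1873]),proj(p0,[.2655,.5658,.2273]))
```

```text
[ 4.155e+01  1.303e+01 -1.232e+01 -2.000e-02 -6.481e+01  2.605e+01]
scene 0 [0, 0, 0] [206. 205.]
scene 0 [0.0375, 0.095, -0.07] [251. 204.]
scene 0 [-0.0375, 0.095, -0.07] [135. 208.]
scene 0 [0.0375, -0.095, -0.07] [252.  45.]
scene 0 [-0.0375, -0.095, -0.07] [147.  49.]
scene 0.04 [0, 0, 0] [201. 159.]
scene 0.04 [0.0375, 0.095, -0.07] [247. 153.]
scene 0.04 [-0.0375, 0.095, -0.07] [127. 157.]
scene 0.04 [0.0375, -0.095, -0.07] [247.  -4.]
scene 0.04 [-0.0375, -0.095, -0.07] [140.  -1.]
top 0 [0, 0, 0] [603. 203.]
top 0 [0.0375, 0.095, -0.07] [750. 182.]
top 0 [-0.0375, 0.095, -0.07] [703. 297.]
top 0 [0.0375, -0.095, -0.07] [463.  74.]
top 0 [-0.0375, -0.095, -0.07] [414. 186.]
top 0.04 [0, 0, 0] [592. 193.]
top 0.04 [0.0375, 0.095, -0.07] [742. 171.]
top 0.04 [-0.0375, 0.095, -0.07] [694. 289.]
top 0.04 [0.0375, -0.095, -0.07] [447.  59.]
top 0.04 [-0.0375, -0.095, -0.07] [396. 175.]
start tcp [157.81262099  93.78848777] [154.72299208  83.62544219]
```

Both views fit a tool that is really about 40 mm higher than reported. I'll confirm by touching the bar's top (0.122) gently with the shut fingers.

Run:
```python
from h import *
env.move_straight([.4865,.2177,.105],rate=.15)
r=env.move_straight([.4865,.2177,.058],rate=.03,force_limit=4); st(f"probe {r}")
```

```text
probe True 13.74 F [-2.55 -0.16  9.9 ] T [-0.062  0.921 -0.028] pos [0.4867 0.2176 0.0869] rot [ 1.7996e+02 -3.0000e-02 -2.2350e+01] op 0.009 ff 4.8
```

The fingers touch at a reported z of 0.087, so the tool really is 35 mm higher than reported, as the pictures show. I'll grasp with that correction.

Run:
```python
from h import *
C=[.4865,.2177]
env.move_straight(C+[.105],rate=.15); env.gripper_to(.65,5); st("open")
r=env.move_straight(C+[.063],rate=.06,force_limit=5); st(f"down {r}")
if not r:
    env.gripper_to(0,5); env.dwell(.1); st("grip5")
```

```text
open 15.16 F [-0.89  0.39  0.13] T [ 0.002 -0.028 -0.002] pos [0.4865 0.2177 0.105 ] rot [ 1.7995e+02  2.0000e-02 -2.2400e+01] op 0.648 ff 0.0
down False 16.01 F [ 0.3  -0.19  0.26] T [-0.037 -0.002 -0.009] pos [0.4868 0.2179 0.0632] rot [179.97   0.   -22.39] op 0.649 ff 0.0
grip5 16.87 F [ 0.72  2.8  -1.32] T [ 0.724 -0.111 -0.024] pos [0.4868 0.2183 0.0631] rot [-179.98   -0.    -22.4 ] op 0.184 ff 5.0
```

The opening is 16.0 mm, so the bar is held. Now I tighten and turn in small steps, nulling the side force and recording the torque.

```bash
cat >> h.py <<'E'
def avg(n=6,dt=.01):
    F=[];T=[]
    for _ in range(n):
        s=env.read_state();F.append(s["force"]);T.append(s["wrist_torque"]);env.dwell(dt)
    return s,np.mean(F,0),np.mean(T,0)
def pose(p,yaw):
    q=env.inverse_kinematics(list(p),[180,0,yaw]); env.set_joints(q)
E
python3 - <<'E'
from h import *
p=np.array([.4865,.2177,.063]);yaw=-22.4
env.gripper_to(0,45)
log=[]
for i in range(10):
    s,F,T=avg()
    print(round(s["clock"],2),yaw,s["tool_rot"][2].round(2),"F",F.round(1),"Tz",T[2].round(3),"p",s["position"].round(4),round(s["opening"],3),round(s["finger_force"],0))
    if np.hypot(*F[:2])>25 or abs(F[2])>25: break
    p[:2]+=np.clip(F[:2]*1.0e-4,-.001,.001)
    if i>=3: yaw-=1.5
    pose(p,yaw)
print(p)
E
```

```text
17.12 -22.4 -22.39 F [ 0.5  3.5 -1.1] Tz 0.012 p [0.4869 0.2182 0.0631] 0.181 45.0
17.43 -22.4 -22.39 F [ 1.   3.  -0.6] Tz 0.004 p [0.4868 0.2183 0.0631] 0.186 45.0
17.73 -22.4 -22.4 F [ 1.2  2.1 -0.3] Tz 0.003 p [0.4868 0.2183 0.0631] 0.181 45.0
18.02 -22.4 -22.4 F [1.3 1.  0.6] Tz 0.02 p [0.4868 0.2183 0.0631] 0.18 45.0
18.32 -23.9 -23.88 F [1.4 0.1 1.4] Tz -0.002 p [0.4868 0.2183 0.0631] 0.181 45.0
18.62 -25.4 -25.37 F [ 0.1 -0.1  3.1] Tz -0.043 p [0.4868 0.2184 0.0631] 0.182 45.0
18.93 -26.9 -26.88 F [-0.1 -0.8  3.3] Tz -0.089 p [0.4868 0.2184 0.0631] 0.181 45.0
19.23 -28.4 -28.34 F [-0.3 -0.5  3.9] Tz 0.13 p [0.4869 0.2184 0.063 ] 0.183 45.0
19.52 -29.9 -29.88 F [-1.1 -0.2  4.2] Tz -0.055 p [0.4869 0.2185 0.063 ] 0.182 45.0
19.82 -31.4 -31.37 F [-1.  -0.9  4.3] Tz -0.051 p [0.4869 0.2185 0.063 ] 0.177 45.0
[0.48680875 0.21841225 0.063     ]
```

Run:
```python
from h import *
p=np.array([.48681,.21841,.063]);yaw=-31.4;dip=False
for i in range(34):
    yaw-=1.5; pose(p,yaw); s,F,T=avg(8)
    print(round(s["clock"],2),s["tool_rot"][2].round(2),F.round(1),"Tz",T[2].round(3))
    if np.hypot(*F[:2])>20 or abs(F[2])>20: print("force");break
    if np.hypot(*F[:2])>1.5: p[:2]+=np.clip(F[:2]*1.0e-4,-.001,.001)
    if T[2]<-.16: dip=True
    if (dip and T[2]>.0) or T[2]>.25: break
print(p,yaw,dip)
```

```text
20.39 -32.89 [-0.6  0.5  4.4] Tz -0.074
20.71 -34.36 [-0.9  0.4  3.9] Tz -0.016
21.02 -35.89 [-0.4  0.6  4. ] Tz -0.107
21.34 -37.35 [0.2 0.8 3.9] Tz 0.072
21.66 -38.86 [0.1 0.8 3.7] Tz 0.008
21.98 -40.36 [0.4 1.4 3.5] Tz 0.049
22.29 -41.88 [1.  1.4 3.5] Tz 0.034
22.61 -43.36 [0.8 1.7 3.5] Tz 0.072
22.93 -44.88 [1.1 1.1 3.8] Tz 0.036
23.24 -46.38 [0.5 0.9 4. ] Tz -0.004
23.56 -47.88 [0.3 0.5 4.8] Tz -0.009
23.88 -49.37 [0.5 0.4 4.7] Tz -0.03
24.19 -50.87 [0.5 0.1 5.1] Tz -0.028
24.51 -52.37 [0.8 0.1 4.9] Tz -0.032
24.82 -53.86 [0.8 0.4 5.2] Tz -0.053
25.14 -55.36 [ 0.9 -0.2  5. ] Tz -0.06
25.46 -56.87 [1.3 0.3 4.9] Tz -0.072
25.77 -58.39 [1.3 0.3 5.2] Tz -0.216
26.09 -59.9 [1.9 0.3 4.6] Tz -0.378
26.41 -61.38 [1.3 0.1 5.1] Tz -0.214
26.73 -62.82 [1.3 0.3 5.1] Tz -0.048
27.04 -64.32 [1.2 0.2 4.7] Tz 0.106
[0.48728736 0.21886345 0.063     ] -64.4 True
```

The torque dips and then recovers, with a zero crossing near yaw -63.3°. That is the notch's middle. Now I go there and press gently.

Run:
```python
from h import *
p=np.array([.48729,.21886,.063]); pose(p,-63.5)
s,F,T=avg(8); print("pre",F.round(1),T.round(3),s["position"].round(4))
r=env.move_straight(list(p-[0,0,.0125]),rate=.015,force_limit=18)
s,F,T=avg(6); print(r,round(s["clock"],2),F.round(1),T.round(3),s["position"].round(4),s["tool_rot"].round(2),round(s["opening"],3))
```

```text
pre [1.  0.5 5. ] [ 0.247 -0.305 -0.009] [0.4873 0.2189 0.063 ]
False 28.39 [-2.2 -0.3 13. ] [-0.012  0.597 -0.034] [0.4874 0.2189 0.0519] [-1.7997e+02 -1.0000e-02 -6.3440e+01] 0.18
```

Run:
```python
from h import *
p=np.array([.48729,.21886,.0495])
r=env.move_straight(list(p),rate=.01,force_limit=8)
s,F,T=avg(6); print(r,round(s["clock"],2),F.round(1),T.round(3),s["position"].round(4),s["tool_rot"].round(2))
```

```text
False 28.69 [-4.  -0.5 18.2] [-0.152  1.206 -0.056] [0.4874 0.2189 0.0519] [-1.7995e+02 -3.0000e-02 -6.3420e+01]
```

It is bottomed: z held at 0.0519, 11.1 mm in, while the force rose to 18 N. Holding it in, I turn on clockwise.

Run:
```python
from h import *
p=np.array([.48729,.21886,.0495]);yaw=-63.5
for i in range(16):
    yaw-=2.5; pose(p,yaw); s,F,T=avg(3)
    print(round(s["clock"],2),s["tool_rot"][2].round(2),F.round(1),"Tz",T[2].round(3),s["position"].round(4))
    if np.hypot(*F[:2])>20 or F[2]>28 or abs(T[2])>.9: print("stop");break
    if F[2]>21: p[2]+=.0003
    if F[2]<15: p[2]-=.0003
    if np.hypot(*F[:2])>1.5: p[:2]+=np.clip(F[:2]*1.0e-4,-.001,.001)
print(p,yaw)
```

```text
28.97 -65.83 [-4.1 -0.7 17.4] Tz 0.304 [0.4876 0.2189 0.0519]
29.24 -68.38 [-1.9 -1.8 16.5] Tz 0.032 [0.4876 0.219  0.0519]
29.52 -70.88 [-1.6 -1.7 16.3] Tz 0.057 [0.4876 0.219  0.0519]
29.79 -73.39 [-1.5 -0.4 15.7] Tz 0.072 [0.4877 0.2191 0.0519]
30.07 -75.91 [-1.  -0.8 15.6] Tz -0.018 [0.4877 0.2191 0.0519]
30.34 -78.43 [-0.6 -0.4 15.7] Tz -0.158 [0.4877 0.219  0.0519]
30.62 -80.89 [-0.5 -0.4 15.4] Tz 0.034 [0.4878 0.219  0.0519]
30.89 -83.39 [-0.7 -0.6 15.6] Tz 0.056 [0.4879 0.2191 0.0519]
31.17 -85.9 [-0.5 -0.6 15.2] Tz -0.016 [0.4879 0.2191 0.0519]
31.44 -88.41 [-0.5 -0.8 16.1] Tz 0.006 [0.4879 0.2191 0.0519]
31.72 -90.9 [-0.2 -0.4 15.1] Tz 0.02 [0.488  0.2191 0.0519]
31.99 -93.39 [ 0.2 -0.6 14.8] Tz 0.069 [0.4881 0.2191 0.0519]
32.27 -95.88 [-0.5 -1.3 16.2] Tz 0.066 [0.4881 0.219  0.0519]
32.54 -98.42 [-0.7 -0.8 16.6] Tz -0.136 [0.488  0.2191 0.0519]
32.82 -100.91 [-0.4 -1.  17. ] Tz -0.064 [0.4881 0.2191 0.0519]
33.09 -103.38 [ 0.2 -0.8 16.3] Tz -0.002 [0.4882 0.2191 0.0519]
[0.48638686 0.21840019 0.0492    ] -103.5
```

Turned 40° past the notch, held in throughout. I ease up to see that it stays in, then let go and retreat.

Run:
```python
from h import *
x,y=.4875,.2189
env.move_straight([x,y,.0540],rate=.02); s,F,T=avg(6); print("eased",F.round(1),T[2].round(3),s["position"].round(4))
env.gripper_to(.5); st("open")
r=env.move_straight([x,y,.15],rate=.1,force_limit=8); st(f"up {r}")
env.goto([.265,.45,.25],[180,0,-60]); st("away")
out=[]
for n,(x0,y0) in (("scene",(222,125)),("top",(185,185))):
    f=env.grab_frame(n); out.append(cv2.convertScaleAbs(cv2.resize(f["image"][y0:y0+70,x0:x0+70],(400,400),interpolation=cv2.INTER_CUBIC),alpha=1.8))
    q=env.search_frame(f,"lock_knob"); print([(np.round(a["xyz"],3),a["score"]) for a in q[:1]])
cv2.imwrite("pics/end.png",np.hstack(out))
```

```text
eased [ 1.6 -0.8  6.3] 0.05 [0.488  0.219  0.0543]
open 34.33 F [ 0.24 -0.52  0.01] T [ 0.04  -0.002  0.027] pos [0.4875 0.2189 0.054 ] rot [ 180.    -0.  -103.5] op 0.503 ff 0.0
up False 35.44 F [-0.19 -0.21 -1.22] T [ 0.02  -0.049 -0.   ] pos [0.487  0.2186 0.1493] rot [ 1.7994e+02 -6.0000e-02 -1.0351e+02] op 0.502 ff 0.0
away 36.71 F [-0.17  0.22  0.63] T [-0.024 -0.006  0.021] pos [0.2654 0.4493 0.2494] rot [ 1.7995e+02 -5.0000e-02 -6.0080e+01] op 0.498 ff 0.0
[]
[(array([0.487, 0.218, 0.082]), 0.83)]
```

View pics/end.png

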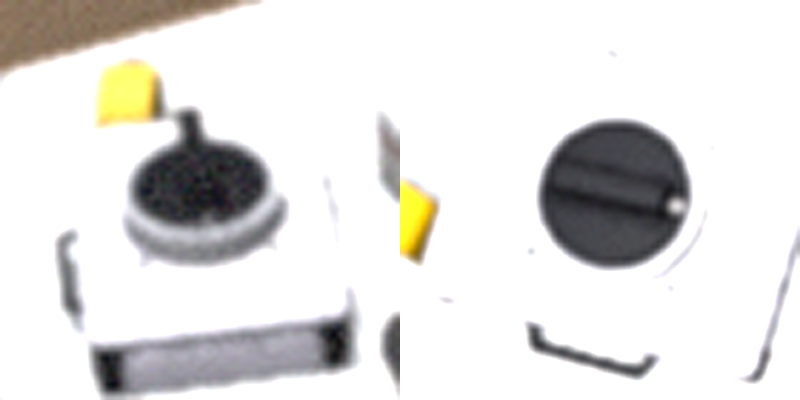

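The bar is now turned crosswise (at (615,185) in the top crop), and the disc sits close to the collar's rim at z ≈ 0.082. The tape measure and carton look unmoved, so I'm handing in.

```bash
python3 -c "
from workcell import env
print(env.close_job())"
```

```text
the job is handed in; nothing more can be done
None
```

The case is locked and the job handed in at about 37 s of 54 s: I found the notch by its torque dip, pressed the knob in 11 mm, turned it on 40° clockwise, and it stayed in when released.

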